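# Scan the job card, load the ribbon magazine and lock its clamp

### The arm

A 6-joint arm with a two-finger parallel gripper is mounted at the origin on the work surface. World frame = base frame: x ahead of the robot, y to its left, z up, the work surface at z = 0. Lengths are in m, angles in rad, forces in N, time in s.
With the tool pointing down it reaches from about 0.4 to 0.825 m from the base axis. Payload 7 kg.
Tool frame: the origin (TCP) lies at the very end of the fingers, on their centre line; the grasp point (between the pads) lies 19 mm behind it; z points along the fingers, y is the line along which they close (so a half turn about z gives the same grasp; the last joint's range is limited). The gripper opens to 88 mm and grips with 3 to 60 N. Pads are 19 mm wide; open, the fingers measure 130 mm over their backs; the gripper's body (78 mm by 193 mm) begins 47 mm behind the grasp point.
Start: joints at [1.406, 0.359, 0.012, 0, -1.224, -0.288], TCP at [0.295, 0.607, 0.227] pointing down, gripper open.
Joint ranges: [-3.07, 3.07], [-1.43, 2.12], [-1.02, 1.25], [-3.03, 1.67], [-3.05, -0], [-3.03, 3.03]. Speed limits (rad/s): [2.39, 2.39, 3.01, 3.14, 3.14, 3.14].

### API

Orientations are given as [roll, pitch, yaw] about the fixed x, y, z axes, in that order (R = Rz(yaw) Ry(pitch) Rx(roll)).
In Python, from station import * gives the robot as it stands.
- The arm moves only by the tool servo_tool, never from a script. Its argument "moves" is a list of rows, each an object of numbers: "jaw": the opening, from 0 (shut) to 1 (fully open); "dx", "dy", "dz": the shift along the world's x, y, z in m; "roll": the turn about the world's z in degrees. A call has exactly 10 rows; each row shifts and turns the commanded pose from where the row before left it; what a row does not reach is not made up. A row lasts 1/8 s, in which the tool goes at most 62.5 mm and 10.7 degrees, less where a joint would pass 70% of its speed; a pose out of reach is approached as far as the arm can. A call with a gripper value outside its range is refused whole. The fingers move at their own pace and stop on an object; "newtons" is the grip in N (left out, the last holds). Time passes only in rows, so rows that do not move let the fingers close, or fill a call up. It gives the time, the measured TCP pose, the force, the opening and the grip force at its end, in the units of the state.
- get_state(): the state, without advancing time (a new reading comes with each control period).
- grab_frame(name): name is "side" or "top"; returns (picture, depth): 480x640x3 uint8, red, green, blue; 480x640 float32, m along the optical axis (not along the pixel's ray), 0 where there is no reading.
- calibration(name): a dict with "intrinsics" (3x3 intrinsics, pixels), "R" (3x3) and "t" (3): a world point X has camera coordinates R X + t. Camera axes: x right, y down, z forward; pixel columns grow to the right and rows downward; lengths in m; the calibration is good to about 2 mm. A picture is of the moment at which its call begins. calibration takes no time and is no camera call.
- job_done(): hands the job in; it is judged then, once.
The state is a dict: "t": time; "q": joint angles; "qd": joint speeds; "joint_efforts": joint torques, N m; "eef_pos": TCP position; "ee_rot": TCP orientation; "force": force on the tool from outside, world axes, zero at the start; "moment": the same for the moment, N m; "width": finger opening in m; "gripper_force": force on a finger pad.
Only numpy, scipy, OpenCV 4.12 (cv2) and the standard library are available. Lean on these libraries where they do the work, as an engineer would, in place of code of your own. Each camera call takes 0.05 s, during which the arm holds its last target. There are 200 camera calls.

### The job

First lift the hand scanner from its cradle, hold it still and upright with its window a hand's breadth above the middle of the barcode on the job card for a good second, and stand it back in its cradle. Then turn the clamp knob anticlockwise past its click so that its arm swings clear of the magazine, put every ribbon cassette on the table fully down into the magazine, one to a slot with its grip tab up, and let go of them. Finally turn the knob clockwise past its click again so that the arm locks across the cassettes, and leave the bottle, the mug and the label roll where they are.

Things in the scene. Friction and masses are not known exactly. Their poses are not given: they have to be found in the camera images.
- magazine: Open steel magazine fixed to the table, 130 (x) by 212 (y) by 26 mm high, floor and walls 4 mm; origin at the centre of its underside, z up. Dividers make four slots, each 122 long (x) by 48 mm wide (y), centred at x = 0, y = -78, -26, 26 and 78 mm; slot floor at z = 4 mm. The clamp knob's axis is at x = 35, y = 136 mm, on a 34 mm high grey block.
- clamp (a joint): Clamp knob on a post beside the magazine, vertical axis, 0 to 1.5 rad, growing anticlockwise seen from above. An over-centre detent spring (crest at 0.75) snaps it to either stop: 0 is locked (arm across all four slots; below 0.2 counts), 1.5 is released (arm along the magazine's +x, clear of the slots; above 1.2 counts). It takes about 0.15 N m at most.
- clamp_grip (a point): Grip point of the clamp knob, on its axis, 108 mm above the magazine's underside. The black bar is 60 mm long (this frame's x, which points along the arm), 14 mm thick (y), from 20 mm below to 14 mm above this point. The frame turns with the knob. The steel arm, 215 mm long from the axis, 14 mm wide, lies 46 to 56 mm below this point.
- scanner: Pistol-shaped hand scanner stored barrel down. Barrel: upright block 64 (x) by 44 (y) by 97 mm tall; a 28 mm thick handle sticks out level to -x, to 129 mm from the middle, 66 mm up. Origin at the centre of the barrel's underside, z up. 0.22 kg. Grip the barrel across y, 65 to 90 mm up.
- scanner_window (a point): Scanner's window, centre of the barrel's underside; it looks along the scanner's -z (down when upright).
- cradle: Fixed black scanner cradle: 110 by 90 by 20 mm block carrying an open dish with outside 92 (x) by 72 (y) mm, 5 mm walls, inner floor 25 mm and rim 46 mm above its origin (centre of underside). The scanner stands in it with the same heading (handle to -x), 9 mm play each side.
- job_card: Grey clipboard with a paper job card, fixed to the table, 115 (x) by 145 (y) mm, top 7 mm above its origin at the centre of its underside.
- barcode (a point): Centre of the printed barcode (76 by 36 mm) on the job card, on the paper, z up. It reads when the window is 50 to 150 mm above it, within 20 mm of its centre sideways, the scanner upright and still.
- cassette0: Grey ribbon cassette, possibly absent, 110 (x) by 38 (y) by 42 mm high, with a black grip tab in the middle of its top, 16 (x) by 30 (y) mm, from 42 to 74 mm up. Origin at the centre of its underside, z up. 0.18 kg. All cassettes are alike; any slot, either way round.
- cassette1: Grey ribbon cassette, possibly absent, 110 (x) by 38 (y) by 42 mm high, with a black grip tab in the middle of its top, 16 (x) by 30 (y) mm, from 42 to 74 mm up. Origin at the centre of its underside, z up. 0.18 kg. All cassettes are alike; any slot, either way round.
- cassette2: Grey ribbon cassette, possibly absent, 110 (x) by 38 (y) by 42 mm high, with a black grip tab in the middle of its top, 16 (x) by 30 (y) mm, from 42 to 74 mm up. Origin at the centre of its underside, z up. 0.18 kg. All cassettes are alike; any slot, either way round.
- cassette3: Grey ribbon cassette, possibly absent, 110 (x) by 38 (y) by 42 mm high, with a black grip tab in the middle of its top, 16 (x) by 30 (y) mm, from 42 to 74 mm up. Origin at the centre of its underside, z up. 0.18 kg. All cassettes are alike; any slot, either way round.
- cleaner: White bottle, 60 mm across, 170 mm tall, bystander. Origin at its underside.
- mug: White mug, 80 mm across, 90 mm tall, bystander. Origin at its underside.
- label_roll: Spare label roll standing flat, 100 mm across, 60 mm tall, bystander. Origin at its underside.
Mind the look-alikes: they are no part of the job. What is shaped like the scanner but red is not meant.

How it is judged:
By the outcome, as a careful person would: the job done as asked, in the order asked, and still so for the second after the job is handed in, with the robot touching nothing.
Of cassette0, cassette1, cassette2, cassette3 only 2 to 4 are there at a start; the rules pass over those that are not, and their reading is None.
At some moment in a run one of cassette0, cassette1, cassette2, cassette3 may be knocked a few centimetres aside while the robot is not near it.
It also fails if it takes over 210 s, if anything falls off the work surface, if the arm or the gripper's body presses on something with over 40 N, if the wrist force passes 120 N, or if a joint passes its speed limit or range.

## Working session

There is one attempt and no reset: what is moved stays moved. The work goes in short steps, Python scripts to look and compute and a tool call to move; the robot and the scene stay as the last step left them, time stands still between calls to the robot, and variables do not carry over. Pictures are saved under pics/ and viewed, at most 14 in all, crops included, and the job is handed in when it is done.

Besides the shell and the picture viewer there is one more tool, called after "Request:" by a JSON object that holds its "op" and its "data". servo_tool: Moves the arm, as the interface text tells. Its arguments: {"type":"object","properties":{"moves":{"type":"array","items":{"type":"object","properties":{"jaw":{"type":"number"},"dx":{"type":"number"},"dy":{"type":"number"},"dz":{"type":"number"},"roll":{"type":"number"}}}},"newtons":{"type":"number"}},"required":["moves"]}

```bash
mkdir -p pics
cat > h.py <<'E'
from station import *
import numpy as np, cv2
def grab(n,name=None):
    im,d=grab_frame(n)
    if name: cv2.imwrite('pics/'+name+'.png',im[:,:,::-1])
    return im,d
def pts(n,d):
    c=calibration(n);K=np.array(c['intrinsics']);R=np.array(c['R']);t=np.array(c['t'])
    v,u=np.indices(d.shape);P=np.stack([(u-K[0,2])/K[0,0]*d,(v-K[1,2])/K[1,1]*d,d],-1)
    return (P-t)@R
def proj(n,X):
    c=calibration(n);p=np.array(c['R'])@np.array(X)+np.array(c['t']);p=np.array(c['intrinsics'])@p;return p[:2]/p[2]
E
python3 - <<'E'
from h import *
for n in('top','side'):
    im,d=grab(n,n+'0'); np.save(n+'0.npy',d); c=calibration(n); print(n,c)
print(get_state())
E
```

```text
top {'intrinsics': array([[434.06894049,   0.        , 321.29235737],
       [  0.        , 434.06894049, 239.50134749],
       [  0.        ,   0.        ,   1.        ]]), 'R': array([[ 0.01083815, -0.99976847,  0.01858881],
       [-0.99920823, -0.01154002, -0.03807541],
       [ 0.03828111, -0.01816142, -0.99910196]]), 't': array([-0.03388205,  0.55895272,  1.17176871])}
side {'intrinsics': array([[566.6242174 ,   0.        , 315.39161683],
       [  0.        , 566.6242174 , 231.99885888],
       [  0.        ,   0.        ,   1.        ]]), 'R': array([[ 0.72872045, -0.68445717,  0.02202017],
       [-0.40329892, -0.45492344, -0.79397396],
       [ 0.55345866,  0.56970435, -0.60755285]]), 't': array([-0.42715277,  0.31602648,  1.16718583])}
{'t': 0.1, 'q': array([ 1.40610480e+00,  3.59316707e-01,  1.11742430e-02, -3.07215657e-04,
       -1.22411866e+00, -2.88089305e-01]), 'qd': array([-1.24661678e-05, -2.78432718e-03,  2.04024499e-03,  1.15171703e-03,
       -2.47044781e-05, -8.16925819e-04]), 'joint_efforts': array([-2.13474130e-03, -5.84162092e+01,  2.93751240e+01,  7.01535031e+00,
        1.01768947e-02, -5.56643772e-05]), 'eef_pos': array([0.29513158, 0.60657867, 0.22572603]), 'ee_rot': array([ 3.14010616e+00, -1.39298279e-04, -4.52885328e-01]), 'force': array([-0.39448338,  0.33030766,  0.93155594]), 'moment': array([-0.02584175, -0.04028276, -0.01679196]), 'gripper_force': 0.0, 'width': 0.08781273322966174}
```

View pics/top0.png

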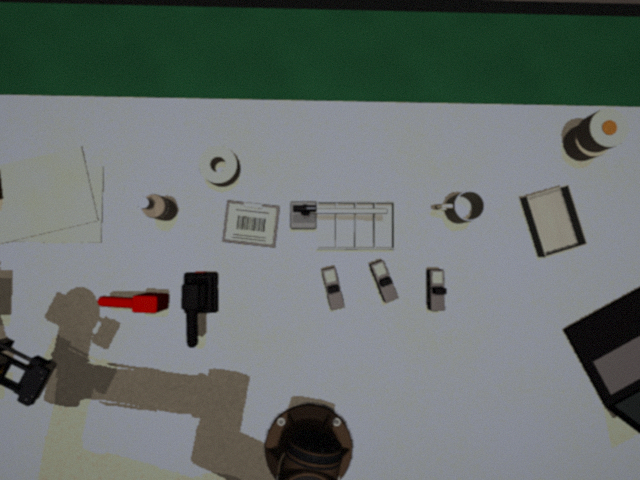

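View pics/side0.png

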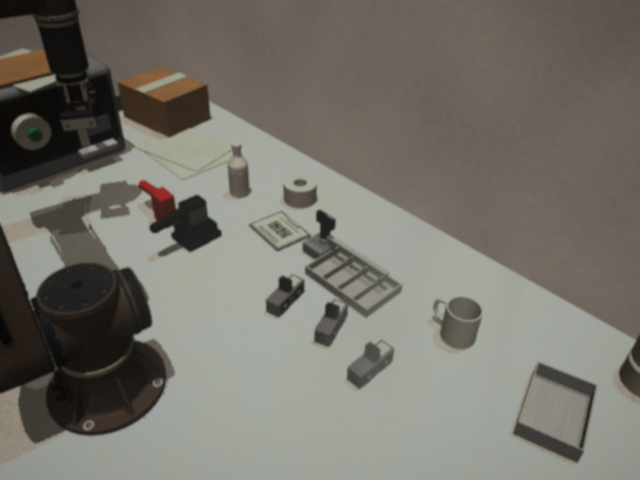

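The top view shows the black scanner in its cradle at (200,293), the red look-alike at (135,301), the card with its barcode at (251,224), and the knob at (303,210). The magazine is at (350,225), with three grey cassettes at (332,287), (383,280) and (436,288). Of the two scanner shapes, the black one fits because the red one is excluded. I'll measure and confirm it in a crop.

```bash
cat >> h.py <<'E'
def rect(P,m,k=1):
    m=m.astype(np.uint8); n,l,s,c=cv2.connectedComponentsWithStats(m)
    out=[]
    for i in range(1,n):
        if s[i,4]<k: continue
        q=P[l==i]; r=cv2.minAreaRect((q[:,:2]*1000).astype(np.float32))
        out.append((np.round(c[i]).astype(int).tolist(),int(s[i,4]),np.round(r[0],1).tolist(),np.round(r[1],1).tolist(),round(r[2],1),np.round(np.percentile(q[:,2],[5,50,95])*1000).tolist()))
    return out
E
python3 - <<'E'
from h import *
im=cv2.imread('pics/top0.png'); d=np.load('top0.npy'); P=pts('top',d); Z=P[...,2]
print('table z',[np.round(P[v,u]*1000) for u,v in((290,270),(450,330),(200,230),(400,180))])
roi=np.zeros(d.shape,bool); roi[140:350,90:500]=1; roi[350:,:]=0
for lo,hi in((.003,.013),(.015,.036),(.03,.055),(.06,.08),(.085,.13),(.13,.25)):
    print(lo,hi); [print('  ',*o) for o in rect(P,roi&(Z>lo)&(Z<hi),12)]
cv2.imwrite('pics/c0.png',cv2.resize(im[180:350,90:310],None,fx=3.6,fy=3.5,interpolation=cv2.INTER_CUBIC))
E
```

```text
table z [array([475.,  57.,  -3.]), array([ 315., -384.,   -0.]), array([582., 305.,  -1.]), array([ 727., -244.,    1.])]
0.003 0.013
   [254, 144] 16 [820.9, 160.5] [26.9, 11.9] 36.2 [3.0, 4.0, 7.0]
   [417, 155] 15 [797.4, -291.0] [19.6, 11.3] 45.6 [3.0, 4.0, 6.0]
   [401, 160] 17 [783.1, -246.5] [12.5, 22.6] 64.7 [3.0, 4.0, 6.0]
   [219, 162] 16 [767.9, 254.4] [5.7, 26.3] 29.1 [3.0, 6.0, 11.0]
   [164, 166] 12 [755.5, 405.5] [13.2, 12.8] 25.7 [3.0, 4.0, 6.0]
   [241, 167] 12 [756.1, 194.8] [16.9, 5.3] 1.7 [3.0, 6.0, 10.0]
   [96, 201] 521 [658.9, 583.4] [188.9, 40.8] 1.7 [3.0, 5.0, 8.0]
   [265, 173] 12 [738.4, 129.7] [13.0, 24.9] 6.9 [3.0, 4.0, 6.0]
   [140, 181] 14 [715.4, 470.5] [20.5, 10.3] 79.5 [3.0, 4.0, 5.0]
   [139, 186] 12 [698.1, 470.6] [17.8, 7.3] 27.3 [3.0, 5.0, 6.0]
   [223, 186] 15 [700.9, 241.1] [6.6, 24.9] 6.6 [3.0, 6.0, 11.0]
   [236, 187] 12 [701.2, 207.2] [9.7, 14.0] 77.7 [3.0, 5.0, 7.0]
   [119, 190] 22 [688.8, 526.1] [21.0, 14.2] 27.2 [3.0, 4.0, 6.0]
   [206, 189] 13 [693.1, 288.9] [13.8, 10.6] 5.2 [3.0, 4.0, 7.0]
   [310, 190] 14 [696.1, 4.8] [22.8, 6.4] 16.
[... 7588 characters left out ...]
 412.7] [37.8, 1.1] 87.1 [65.0, 72.0, 80.0]
   [160, 302] 49 [391.9, 384.4] [44.1, 12.0] 14.5 [61.0, 67.0, 79.0]
   [105, 300] 82 [394.2, 515.0] [25.6, 49.0] 0.3 [71.0, 77.0, 80.0]
   [125, 297] 12 [403.9, 470.1] [2.4, 26.3] 0.4 [76.0, 78.0, 79.0]
0.085 0.13
   [469, 205] 173 [649.3, -404.6] [78.2, 78.1] 87.5 [87.0, 90.0, 94.0]
   [157, 207] 372 [635.0, 391.1] [53.2, 58.7] 73.4 [91.0, 114.0, 128.0]
   [304, 209] 181 [633.7, 16.7] [57.3, 25.7] 89.0 [89.0, 121.0, 125.0]
   [192, 310] 979 [364.9, 295.6] [45.5, 160.5] 86.4 [98.0, 116.0, 125.0]
   [140, 303] 603 [391.6, 442.8] [122.7, 44.1] 87.5 [86.0, 96.0, 101.0]
0.13 0.25
   [146, 203] 183 [635.0, 394.6] [25.7, 27.7] 16.8 [132.0, 169.0, 174.0]
```

View pics/c0.png

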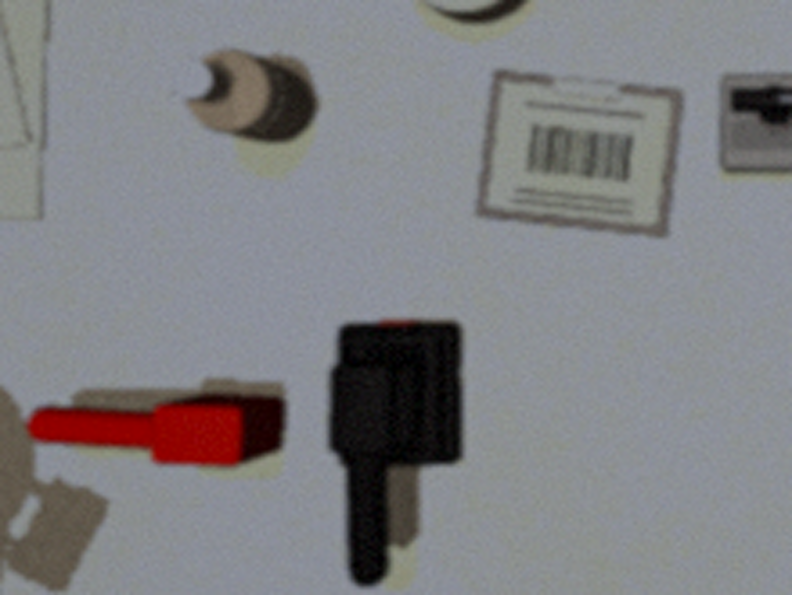

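The crop confirms it: the black scanner stands in its cradle (barrel about (400,395), handle down toward -x), and the red one on the left lies outside any cradle. Heights match the given sizes: barrel top about 122 mm, magazine 26, block 34, tabs 74. Next I'll get the barrel heading and the barcode centre.

Run:
```python
from h import *
im=cv2.imread('pics/top0.png'); d=np.load('top0.npy'); P=pts('top',d); Z=P[...,2]
roi=np.zeros(d.shape,bool); roi[255:350,175:225]=1
print('barrel',rect(P,roi&(Z>.115),12)); print('handle',rect(P,roi&(Z>.09)&(Z<.110),12))
g=cv2.cvtColor(im,cv2.COLOR_BGR2GRAY); r=np.zeros(d.shape,bool); r[213:232,234:268]=1
m=r&(g<105); print(rect(P,cv2.morphologyEx(m.astype(np.uint8),cv2.MORPH_CLOSE,np.ones((5,5))),30))
# magazine + knob bar
r=np.zeros(d.shape,bool); r[190:260,310:400]=1
print('mag',rect(P,cv2.morphologyEx((r&(Z>.018)&(Z<.034)).astype(np.uint8),cv2.MORPH_CLOSE,np.ones((3,3))),50))
r[:]=0; r[195:225,285:325]=1; print('knob',rect(P,r&(Z>.113)&(Z<.13),20))
print('arm',rect(P,(Z>.055)&(Z<.068)&(np.indices(d.shape)[1]>318)&(np.indices(d.shape)[1]<395)&(np.indices(d.shape)[0]<220)&(np.indices(d.shape)[0]>200),20))
```

```text
barrel [([190, 297], 497, [471.3, 166.0], [80.9, 345.4], 27.1, [117.0, 122.0, 126.0])]
handle [([200, 293], 70, [418.2, 276.7], [66.7, 24.1], 23.7, [92.0, 103.0, 109.0]), ([192, 332], 268, [331.2, 293.5], [27.5, 93.3], 89.8, [97.0, 106.0, 110.0])]
[([251, 223], 341, [576.2, 93.8], [230.6, 47.6], 69.8, [4.0, 8.0, 11.0])]
mag [([351, 222], 730, [601.7, -111.3], [130.0, 229.6], 0.6, [19.0, 26.0, 35.0])]
knob [([304, 208], 141, [633.4, 16.8], [57.0, 15.0], 89.9, [115.0, 122.0, 125.0])]
arm [([352, 211], 405, [634.4, -107.8], [14.1, 175.9], 0.7, [59.0, 62.0, 66.0])]
```

Request:
{"op": "servo_tool", "data": {"moves": [{"jaw": 1, "dx": 0.012, "dy": -0.031, "roll": 2.6}, {"jaw": 1, "dx": 0.012, "dy": -0.031, "roll": 2.6}, {"jaw": 1, "dx": 0.012, "dy": -0.031, "roll": 2.6}, {"jaw": 1, "dx": 0.012, "dy": -0.031, "roll": 2.6}, {"jaw": 1, "dx": 0.012, "dy": -0.031, "roll": 2.6}, {"jaw": 1, "dx": 0.012, "dy": -0.031, "roll": 2.6}, {"jaw": 1, "dx": 0.012, "dy": -0.031, "roll": 2.6}, {"jaw": 1, "dx": 0.012, "dy": -0.031, "roll": 2.6}, {"jaw": 1, "dx": 0.012, "dy": -0.031, "roll": 2.6}, {"jaw": 1, "dx": 0.012, "dy": -0.031, "roll": 2.6}]}}

```text
$.moves[0]: bad value
```

Request:
{"op": "servo_tool", "data": {"newtons": 30, "moves": [{"jaw": 1, "dx": 0.012, "dy": -0.031, "dz": 0, "roll": 2.7}, {"jaw": 1, "dx": 0.012, "dy": -0.031, "dz": 0, "roll": 2.7}, {"jaw": 1, "dx": 0.012, "dy": -0.031, "dz": 0, "roll": 2.7}, {"jaw": 1, "dx": 0.012, "dy": -0.031, "dz": 0, "roll": 2.7}, {"jaw": 1, "dx": 0.012, "dy": -0.031, "dz": 0, "roll": 2.7}, {"jaw": 1, "dx": 0.012, "dy": -0.031, "dz": 0, "roll": 2.7}, {"jaw": 1, "dx": 0.012, "dy": -0.031, "dz": 0, "roll": 2.7}, {"jaw": 1, "dx": 0.012, "dy": -0.031, "dz": 0, "roll": 2.7}, {"jaw": 1, "dx": 0.012, "dy": -0.031, "dz": 0, "roll": 2.7}, {"jaw": 1, "dx": 0.01, "dy": -0.033, "dz": 0, "roll": 2.7}]}}

```text
t: 1.35
eef_pos: [0.4134, 0.2938, 0.2263]
ee_rot: [3.141, 0.0, 0.02]
force: [-0.0, 0.0, 0.6]
width: 0.0876
gripper_force: 0.0
```

```bash
cat >> h.py <<'E'
def ray(n,u,v,z):
    c=calibration(n);K=np.array(c['intrinsics']);R=np.array(c['R']);C=-R.T@np.array(c['t'])
    w=R.T@np.linalg.solve(K,[u,v,1.]); return C+w*(z-C[2])/w[2]
E
python3 - <<'E'
from h import *
im=cv2.imread('pics/top0.png'); d=np.load('top0.npy'); P=pts('top',d); Z=P[...,2]
ok=d>0
roi=np.zeros(d.shape,bool); roi[255:350,175:225]=1
print('barrel',rect(P,cv2.morphologyEx((roi&ok&(Z>.115)).astype(np.uint8),cv2.MORPH_OPEN,np.ones((3,3))),12))
g=cv2.cvtColor(im,cv2.COLOR_BGR2GRAY); m=(g[211:234,232:270]<105)&1
mm=np.zeros(d.shape,np.uint8); mm[211:234,232:270]=m; mm=cv2.morphologyEx(mm,cv2.MORPH_CLOSE,np.ones((5,5)))
n,l,s,c=cv2.connectedComponentsWithStats(mm)
for i in range(1,n):
    if s[i,4]>30: r=cv2.minAreaRect(np.argwhere(l==i)[:,::-1].astype(np.float32)); print(r,ray('top',*r[0],.007))
E
```

```text
barrel [([190, 297], 474, [409.4, 294.4], [66.5, 45.1], 0.1, [117.0, 123.0, 126.0])]
((250.83375549316406, 223.27505493164062), (28.036346435546875, 12.658385276794434), 8.530765533447266) [0.60154707 0.1651248  0.007     ]
```

Request:
{"op": "servo_tool", "data": {"newtons": 30, "moves": [{"jaw": 1, "dx": -0.003, "dy": 0.001, "dz": -0.03, "roll": 0}, {"jaw": 1, "dx": 0, "dy": 0, "dz": -0.03, "roll": 0}, {"jaw": 1, "dx": 0, "dy": 0, "dz": -0.03, "roll": 0}, {"jaw": 1, "dx": 0, "dy": 0, "dz": -0.025, "roll": 0}, {"jaw": 1, "dx": 0, "dy": 0, "dz": -0.02, "roll": 0}, {"jaw": 0.3, "dx": 0, "dy": 0, "dz": 0, "roll": 0}, {"jaw": 0.3, "dx": 0, "dy": 0, "dz": 0, "roll": 0}, {"jaw": 0.3, "dx": 0, "dy": 0, "dz": 0, "roll": 0}, {"jaw": 0.3, "dx": 0, "dy": 0, "dz": 0, "roll": 0}, {"jaw": 0.3, "dx": 0, "dy": 0, "dz": 0, "roll": 0}]}}

```text
t: 2.6
eef_pos: [0.4104, 0.2959, 0.0919]
ee_rot: [-3.141, -0.0, 0.018]
force: [-0.4, -0.3, -0.5]
width: 0.0441
gripper_force: 29.8
```

Request:
{"op": "servo_tool", "data": {"moves": [{"jaw": 0.3, "dx": 0, "dy": 0, "dz": 0.015, "roll": 0}, {"jaw": 0.3, "dx": 0, "dy": 0, "dz": 0.025, "roll": 0}, {"jaw": 0.3, "dx": 0, "dy": 0, "dz": 0.025, "roll": 0}, {"jaw": 0.3, "dx": 0.005, "dy": -0.003, "dz": 0.02, "roll": 0}, {"jaw": 0.3, "dx": 0.015, "dy": -0.01, "dz": 0, "roll": 0}, {"jaw": 0.3, "dx": 0.025, "dy": -0.018, "dz": 0, "roll": 0}, {"jaw": 0.3, "dx": 0.03, "dy": -0.02, "dz": 0, "roll": 0}, {"jaw": 0.3, "dx": 0.03, "dy": -0.02, "dz": 0, "roll": 0}, {"jaw": 0.3, "dx": 0.03, "dy": -0.02, "dz": 0, "roll": 0}, {"jaw": 0.3, "dx": 0.025, "dy": -0.018, "dz": 0, "roll": 0}]}}

```text
t: 3.85
eef_pos: [0.5712, 0.1861, 0.1773]
ee_rot: [-3.142, -0.0, 0.018]
force: [0.8, 0.6, -1.7]
width: 0.0439
gripper_force: 29.8
```

Request:
{"op": "servo_tool", "data": {"moves": [{"jaw": 0.3, "dx": 0.02, "dy": -0.014, "dz": 0, "roll": 0}, {"jaw": 0.3, "dx": 0.011, "dy": -0.008, "dz": 0, "roll": 0}, {"jaw": 0.3, "dx": 0, "dy": 0, "dz": 0, "roll": 0}, {"jaw": 0.3, "dx": 0, "dy": 0, "dz": 0, "roll": 0}, {"jaw": 0.3, "dx": 0, "dy": 0, "dz": 0, "roll": 0}, {"jaw": 0.3, "dx": 0, "dy": 0, "dz": 0, "roll": 0}, {"jaw": 0.3, "dx": 0, "dy": 0, "dz": 0, "roll": 0}, {"jaw": 0.3, "dx": 0, "dy": 0, "dz": 0, "roll": 0}, {"jaw": 0.3, "dx": 0, "dy": 0, "dz": 0, "roll": 0}, {"jaw": 0.3, "dx": 0, "dy": 0, "dz": 0, "roll": 0}]}}

```text
t: 5.1
eef_pos: [0.6013, 0.1649, 0.1765]
ee_rot: [3.142, 0.0, 0.018]
force: [0.0, -0.0, -3.3]
width: 0.0443
gripper_force: 29.8
```

Run:
```python
from h import *
im,d=grab('side','side1'); cv2.imwrite('pics/side1c.png',cv2.resize(im[100:300,130:400,::-1],None,fx=2.9,fy=2.9))
s=get_state();print(s['eef_pos'],s['ee_rot'],proj('side',[.6015,.165,.007]),proj('side',[.6015,.165,.11]))
```

```text
[0.60131698 0.16490648 0.17650821] [3.14153811e+00 7.07956391e-05 1.83725251e-02] [279.17792461 229.44059355] [278.53557823 198.99510068]
```

View pics/side1c.png

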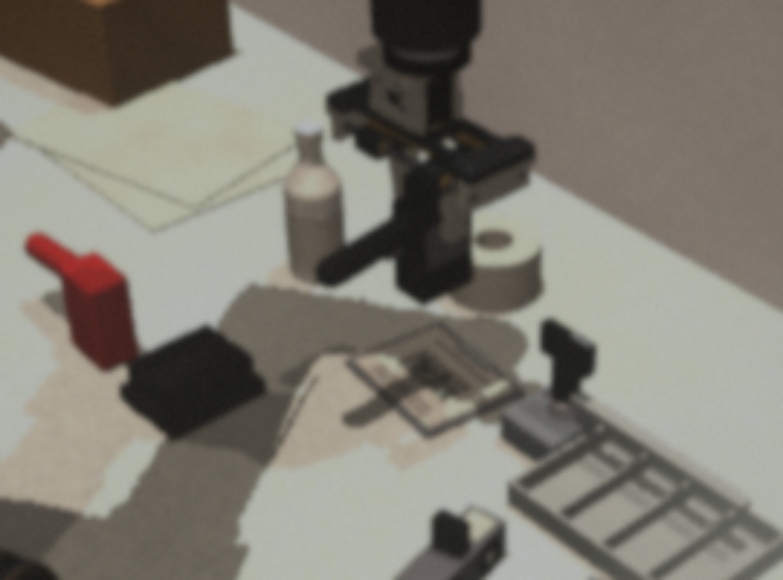

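The scanner is upright over the card. Its window is at about (279,198) in the side view, where the projection puts it. I'll hold it a bit longer and then put it back.

Request:
{"op": "servo_tool", "data": {"moves": [{"jaw": 0.3, "dx": 0, "dy": 0, "dz": 0, "roll": 0}, {"jaw": 0.3, "dx": 0, "dy": 0, "dz": 0, "roll": 0}, {"jaw": 0.3, "dx": 0, "dy": 0, "dz": 0, "roll": 0}, {"jaw": 0.3, "dx": 0, "dy": 0, "dz": 0, "roll": 0}, {"jaw": 0.3, "dx": 0, "dy": 0, "dz": 0, "roll": 0}, {"jaw": 0.3, "dx": 0, "dy": 0, "dz": 0, "roll": 0}, {"jaw": 0.3, "dx": 0, "dy": 0, "dz": 0, "roll": 0}, {"jaw": 0.3, "dx": -0.011, "dy": 0.008, "dz": 0, "roll": 0}, {"jaw": 0.3, "dx": -0.02, "dy": 0.014, "dz": 0, "roll": 0}, {"jaw": 0.3, "dx": -0.025, "dy": 0.018, "dz": 0, "roll": 0}]}}

```text
t: 6.4
eef_pos: [0.5444, 0.2054, 0.1764]
ee_rot: [3.142, 0.0, 0.018]
force: [-0.5, 0.8, -2.1]
width: 0.0439
gripper_force: 29.8
```

Request:
{"op": "servo_tool", "data": {"moves": [{"jaw": 0.3, "dx": -0.03, "dy": 0.02, "dz": 0, "roll": 0}, {"jaw": 0.3, "dx": -0.03, "dy": 0.02, "dz": 0, "roll": 0}, {"jaw": 0.3, "dx": -0.03, "dy": 0.02, "dz": 0, "roll": 0}, {"jaw": 0.3, "dx": -0.025, "dy": 0.018, "dz": 0, "roll": 0}, {"jaw": 0.3, "dx": -0.015, "dy": 0.01, "dz": 0, "roll": 0}, {"jaw": 0.3, "dx": -0.005, "dy": 0.003, "dz": 0, "roll": 0}, {"jaw": 0.3, "dx": 0, "dy": 0, "dz": 0, "roll": 0}, {"jaw": 0.3, "dx": 0, "dy": 0, "dz": 0, "roll": 0}, {"jaw": 0.3, "dx": 0, "dy": 0, "dz": 0, "roll": 0}, {"jaw": 0.3, "dx": 0, "dy": 0, "dz": 0, "roll": 0}]}}

```text
t: 7.65
eef_pos: [0.4106, 0.2957, 0.1764]
ee_rot: [3.141, 0.0, 0.018]
force: [0.9, -0.1, -2.5]
width: 0.044
gripper_force: 29.8
```

Request:
{"op": "servo_tool", "data": {"moves": [{"jaw": 0.3, "dx": 0.001, "dy": 0, "dz": -0.02, "roll": 0}, {"jaw": 0.3, "dx": 0, "dy": 0, "dz": -0.02, "roll": 0}, {"jaw": 0.3, "dx": 0, "dy": 0, "dz": -0.02, "roll": 0}, {"jaw": 0.3, "dx": 0, "dy": 0, "dz": -0.01, "roll": 0}, {"jaw": 0.3, "dx": 0, "dy": 0, "dz": -0.008, "roll": 0}, {"jaw": 0.3, "dx": 0, "dy": 0, "dz": -0.004, "roll": 0}, {"jaw": 0.3, "dx": 0, "dy": 0, "dz": -0.002, "roll": 0}, {"jaw": 0.3, "dx": 0, "dy": 0, "dz": 0, "roll": 0}, {"jaw": 0.3, "dx": 0, "dy": 0, "dz": 0, "roll": 0}, {"jaw": 0.3, "dx": 0, "dy": 0, "dz": 0, "roll": 0}]}}

```text
t: 8.9
eef_pos: [0.4114, 0.2961, 0.0928]
ee_rot: [-3.141, -0.0, 0.018]
force: [0.3, -0.4, -1.9]
width: 0.0441
gripper_force: 29.8
```

Request:
{"op": "servo_tool", "data": {"moves": [{"jaw": 0.3, "dx": 0, "dy": 0, "dz": -0.002, "roll": 0}, {"jaw": 0.3, "dx": 0, "dy": 0, "dz": 0, "roll": 0}, {"jaw": 1, "dx": 0, "dy": 0, "dz": 0, "roll": 0}, {"jaw": 1, "dx": 0, "dy": 0, "dz": 0, "roll": 0}, {"jaw": 1, "dx": 0, "dy": 0, "dz": 0, "roll": 0}, {"jaw": 1, "dx": 0, "dy": 0, "dz": 0, "roll": 0}, {"jaw": 1, "dx": 0, "dy": 0, "dz": 0.02, "roll": 0}, {"jaw": 1, "dx": 0, "dy": 0, "dz": 0.04, "roll": 0}, {"jaw": 1, "dx": 0, "dy": 0, "dz": 0.04, "roll": 0}, {"jaw": 1, "dx": 0, "dy": 0, "dz": 0.03, "roll": 0}]}}

```text
t: 10.15
eef_pos: [0.4115, 0.2962, 0.2224]
ee_rot: [-3.14, -0.001, 0.019]
force: [0.2, 1.3, -0.6]
width: 0.088
gripper_force: 0.0
```

Request:
{"op": "servo_tool", "data": {"moves": [{"jaw": 1, "dx": 0.022, "dy": -0.028, "dz": 0, "roll": -9}, {"jaw": 1, "dx": 0.022, "dy": -0.028, "dz": 0, "roll": -9}, {"jaw": 1, "dx": 0.022, "dy": -0.028, "dz": 0, "roll": -9}, {"jaw": 1, "dx": 0.022, "dy": -0.028, "dz": 0, "roll": -9}, {"jaw": 1, "dx": 0.022, "dy": -0.028, "dz": 0, "roll": -9}, {"jaw": 1, "dx": 0.022, "dy": -0.028, "dz": 0, "roll": -9}, {"jaw": 1, "dx": 0.022, "dy": -0.028, "dz": 0, "roll": -9}, {"jaw": 1, "dx": 0.022, "dy": -0.028, "dz": 0, "roll": -9}, {"jaw": 1, "dx": 0.022, "dy": -0.028, "dz": 0, "roll": -9}, {"jaw": 1, "dx": 0.024, "dy": -0.028, "dz": 0, "roll": -9}]}}

```text
t: 11.4
eef_pos: [0.6339, 0.015, 0.2204]
ee_rot: [3.141, -0.0, -1.557]
force: [0.0, 0.6, 0.3]
width: 0.0874
gripper_force: 0.0
```

Run:
```python
from h import *
im,d=grab('top','top2'); P=pts('top',d); Z=P[...,2]; ok=d>0
roi=np.zeros(d.shape,bool); roi[255:350,175:225]=1
print('barrel',rect(P,cv2.morphologyEx((roi&ok&(Z>.115)).astype(np.uint8),cv2.MORPH_OPEN,np.ones((3,3))),12))
s=get_state();print(s['eef_pos'],s['ee_rot'],s['q'])
```

```text
barrel [([198, 304], 4472, [461.1, 124.2], [115.4, 49.0], 10.5, [650.0, 693.0, 721.0])]
[0.63599707 0.01224363 0.21987679] [ 3.14135111e+00 -1.42191776e-03 -1.56648538e+00] [ 0.32632579  0.29965807 -0.08955478  0.00137486 -1.18226295 -0.32253628]
```

Request:
{"op": "servo_tool", "data": {"moves": [{"jaw": 1, "dx": -0.002, "dy": 0.004, "dz": -0.03, "roll": 0}, {"jaw": 1, "dx": 0, "dy": 0, "dz": -0.03, "roll": 0}, {"jaw": 1, "dx": 0, "dy": 0, "dz": -0.03, "roll": 0}, {"jaw": 1, "dx": 0, "dy": 0, "dz": -0.025, "roll": 0}, {"jaw": 1, "dx": 0, "dy": 0, "dz": -0.012, "roll": 0}, {"jaw": 1, "dx": 0, "dy": 0, "dz": 0, "roll": 0}, {"jaw": 0, "dx": 0, "dy": 0, "dz": 0, "roll": 0}, {"jaw": 0, "dx": 0, "dy": 0, "dz": 0, "roll": 0}, {"jaw": 0, "dx": 0, "dy": 0, "dz": 0, "roll": 0}, {"jaw": 0, "dx": 0, "dy": 0, "dz": 0, "roll": 0}]}}

```text
t: 12.7
eef_pos: [0.6314, 0.02, 0.0939]
ee_rot: [-3.141, 0.0, -1.552]
force: [1.1, 0.1, 0.5]
width: 0.0531
gripper_force: 0.0
```

Request:
{"op": "servo_tool", "data": {"moves": [{"jaw": 0, "dx": 0, "dy": 0, "dz": 0, "roll": 0}, {"jaw": 0, "dx": 0, "dy": 0, "dz": 0, "roll": 0}, {"jaw": 0, "dx": 0, "dy": 0, "dz": 0, "roll": 4}, {"jaw": 0, "dx": 0, "dy": 0, "dz": 0, "roll": 8}, {"jaw": 0, "dx": 0, "dy": 0, "dz": 0, "roll": 8}, {"jaw": 0, "dx": 0, "dy": 0, "dz": 0, "roll": 8}, {"jaw": 0, "dx": 0, "dy": 0, "dz": 0, "roll": 8}, {"jaw": 0, "dx": 0, "dy": 0, "dz": 0, "roll": 8}, {"jaw": 0, "dx": 0, "dy": 0, "dz": 0, "roll": 8}, {"jaw": 0, "dx": 0, "dy": 0, "dz": 0, "roll": 8}]}}

```text
t: 13.95
eef_pos: [0.6309, 0.0188, 0.0937]
ee_rot: [3.14, 0.0, -0.501]
force: [-1.7, -6.6, 2.9]
width: 0.0137
gripper_force: 29.9
```

Request:
{"op": "servo_tool", "data": {"moves": [{"jaw": 0, "dx": 0.001, "dy": -0.001, "dz": 0, "roll": 8}, {"jaw": 0, "dx": 0.001, "dy": -0.001, "dz": 0, "roll": 8}, {"jaw": 0, "dx": 0, "dy": 0, "dz": 0, "roll": 7}, {"jaw": 0, "dx": 0, "dy": 0, "dz": 0, "roll": 5}, {"jaw": 0, "dx": 0, "dy": 0, "dz": 0, "roll": 0}, {"jaw": 1, "dx": 0, "dy": 0, "dz": 0, "roll": 0}, {"jaw": 1, "dx": 0, "dy": 0, "dz": 0, "roll": 0}, {"jaw": 1, "dx": 0, "dy": 0, "dz": 0, "roll": 0}, {"jaw": 1, "dx": 0, "dy": 0, "dz": 0, "roll": 0}, {"jaw": 1, "dx": 0, "dy": 0, "dz": 0, "roll": 0}]}}

```text
t: 15.2
eef_pos: [0.6334, 0.018, 0.0935]
ee_rot: [3.142, 0.0, -0.016]
force: [-0.2, 0.0, 0.9]
width: 0.0586
gripper_force: 0.0
```

Request:
{"op": "servo_tool", "data": {"moves": [{"jaw": 1, "dx": 0, "dy": 0, "dz": 0.03, "roll": 0}, {"jaw": 1, "dx": 0, "dy": 0, "dz": 0.04, "roll": 0}, {"jaw": 1, "dx": 0, "dy": 0, "dz": 0.04, "roll": -4}, {"jaw": 1, "dx": -0.02, "dy": -0.01, "dz": 0, "roll": -10}, {"jaw": 1, "dx": -0.03, "dy": -0.01, "dz": 0, "roll": -10}, {"jaw": 1, "dx": -0.03, "dy": -0.01, "dz": 0, "roll": -10}, {"jaw": 1, "dx": -0.03, "dy": -0.01, "dz": 0, "roll": -10}, {"jaw": 1, "dx": -0.03, "dy": -0.01, "dz": 0, "roll": -10}, {"jaw": 1, "dx": -0.03, "dy": -0.01, "dz": 0, "roll": -10}, {"jaw": 1, "dx": -0.03, "dy": -0.01, "dz": 0, "roll": -10}]}}

```text
t: 16.45
eef_pos: [0.4324, -0.0523, 0.2036]
ee_rot: [-3.141, 0.0, -1.314]
force: [-0.6, 0.9, 0.6]
width: 0.0874
gripper_force: 0.0
```

```bash
cat >> h.py <<'E'
def cass(d):
    "cassette bodies and tabs seen from the top, plus the arm"
    P=pts('top',d);Z=P[...,2];v,u=np.indices(d.shape);r=(u>270)&(u<500)&(v>190)&(v<330)&(d>0)
    for nm,a,b in(('body',.034,.052),('tab',.062,.082)):
        for o in rect(P,cv2.morphologyEx((r&(Z>a)&(Z<b)).astype(np.uint8),cv2.MORPH_OPEN,np.ones((2,2))),40): print(nm,*o)
E
python3 - <<'E'
from h import *
im,d=grab('top','top3'); grab('side','side3'); cass(d)
s=get_state();print(s['eef_pos'],s['ee_rot'],s['q'])
E
```

```text
body [476, 206] 51 [650.2, -436.4] [52.7, 13.1] 3.7 [39.0, 49.0, 63.0]
body [385, 282] 518 [484.8, -140.8] [259.0, 94.0] 57.8 [2.0, 43.0, 49.0]
body [438, 291] 535 [423.6, -344.3] [114.2, 52.3] 0.6 [1.0, 43.0, 49.0]
tab [479, 204] 67 [652.1, -434.5] [60.0, 17.3] 7.4 [65.0, 77.0, 89.0]
tab [448, 206] 70 [654.0, -351.4] [33.6, 21.7] 84.1 [27.0, 77.0, 90.0]
tab [387, 282] 80 [448.0, -203.5] [21.8, 42.9] 14.8 [36.0, 74.0, 78.0]
tab [441, 292] 78 [424.1, -348.4] [54.6, 17.5] 85.1 [1.0, 74.0, 77.0]
[ 0.43076143 -0.05279368  0.20382355] [-3.14117178e+00  6.45046757e-04 -1.31283827e+00] [ 3.35228874e-01 -3.29140576e-02 -5.22695058e-01 -6.92159150e-04
 -1.08054602e+00 -7.69451974e-02]
```

View pics/side3.png

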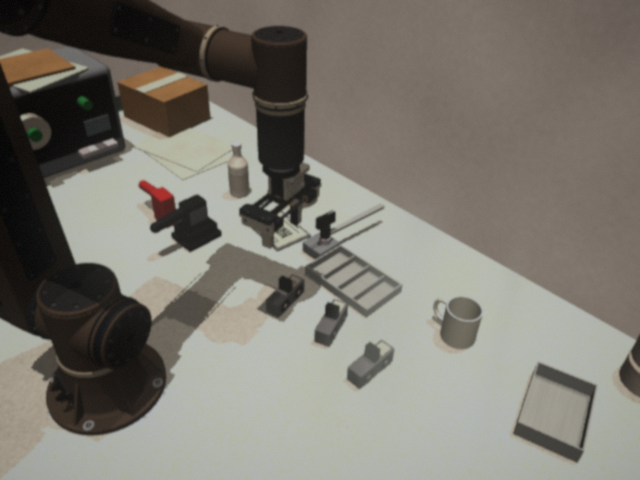

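The scanner is back in its cradle at about (195,222), and the arm is released, pointing along +x at (350,225). The cassettes are unmoved at (285,293), (331,320) and (371,362). Next I pick the first one.

Request:
{"op": "servo_tool", "data": {"newtons": 30, "moves": [{"jaw": 1, "dx": -0.001, "dy": -0.006, "dz": -0.03, "roll": -1.3}, {"jaw": 1, "dx": 0, "dy": 0, "dz": -0.03, "roll": 0}, {"jaw": 1, "dx": 0, "dy": 0, "dz": -0.03, "roll": 0}, {"jaw": 1, "dx": 0, "dy": 0, "dz": -0.03, "roll": 0}, {"jaw": 1, "dx": 0, "dy": 0, "dz": -0.02, "roll": 0}, {"jaw": 1, "dx": 0, "dy": 0, "dz": -0.012, "roll": 0}, {"jaw": 1, "dx": 0, "dy": 0, "dz": 0, "roll": 0}, {"jaw": 0, "dx": 0, "dy": 0, "dz": 0, "roll": 0}, {"jaw": 0, "dx": 0, "dy": 0, "dz": 0, "roll": 0}, {"jaw": 0, "dx": 0, "dy": 0, "dz": 0, "roll": 0}]}}

```text
t: 17.8
eef_pos: [0.4326, -0.058, 0.0521]
ee_rot: [-3.14, 0.0, -1.331]
force: [-0.1, -0.1, 1.6]
width: 0.0631
gripper_force: 0.0
```

Request:
{"op": "servo_tool", "data": {"moves": [{"jaw": 0, "dx": 0, "dy": 0, "dz": 0, "roll": 0}, {"jaw": 0, "dx": 0, "dy": 0, "dz": 0, "roll": 0}, {"jaw": 0, "dx": 0, "dy": 0, "dz": 0, "roll": 0}, {"jaw": 0, "dx": 0, "dy": 0, "dz": 0, "roll": 0}, {"jaw": 0, "dx": 0, "dy": 0, "dz": 0, "roll": 0}, {"jaw": 0, "dx": 0, "dy": 0, "dz": 0.02, "roll": 0}, {"jaw": 0, "dx": 0, "dy": 0, "dz": 0.03, "roll": 0}, {"jaw": 0, "dx": 0, "dy": 0, "dz": 0.03, "roll": 0}, {"jaw": 0, "dx": 0, "dy": 0, "dz": 0, "roll": 0}, {"jaw": 0, "dx": 0, "dy": 0, "dz": 0, "roll": 0}]}}

```text
t: 19.05
eef_pos: [0.4317, -0.0581, 0.131]
ee_rot: [3.141, 0.0, -1.331]
force: [-0.0, 0.0, -2.1]
width: 0.0157
gripper_force: 30.0
```

Request:
{"op": "servo_tool", "data": {"moves": [{"jaw": 0, "dx": 0.01, "dy": -0.003, "dz": 0, "roll": -1.6}, {"jaw": 0, "dx": 0.025, "dy": -0.005, "dz": 0, "roll": -2}, {"jaw": 0, "dx": 0.03, "dy": -0.006, "dz": 0, "roll": -2}, {"jaw": 0, "dx": 0.03, "dy": -0.006, "dz": 0, "roll": -2}, {"jaw": 0, "dx": 0.03, "dy": -0.006, "dz": 0, "roll": -2}, {"jaw": 0, "dx": 0.024, "dy": -0.006, "dz": 0, "roll": -2}, {"jaw": 0, "dx": 0.015, "dy": -0.004, "dz": 0, "roll": -1.5}, {"jaw": 0, "dx": 0.005, "dy": -0.001, "dz": 0, "roll": 0}, {"jaw": 0, "dx": 0, "dy": 0, "dz": 0, "roll": 0}, {"jaw": 0, "dx": 0, "dy": 0, "dz": 0, "roll": 0}]}}

```text
t: 20.3
eef_pos: [0.6007, -0.0949, 0.1317]
ee_rot: [3.141, 0.0, -1.559]
force: [-1.0, 0.0, -1.0]
width: 0.016
gripper_force: 30.0
```

Run:
```python
from h import *
s=get_state();print(s['eef_pos'],s['ee_rot'])
```

```text
[ 0.60067317 -0.09488382  0.13168875] [ 3.14148820e+00  1.19622631e-04 -1.55894363e+00]
```

Request:
{"op": "servo_tool", "data": {"moves": [{"jaw": 0, "dx": 0, "dy": 0, "dz": -0.02, "roll": 0}, {"jaw": 0, "dx": 0, "dy": 0, "dz": -0.02, "roll": 0}, {"jaw": 0, "dx": 0, "dy": 0, "dz": -0.012, "roll": 0}, {"jaw": 0, "dx": 0, "dy": 0, "dz": -0.008, "roll": 0}, {"jaw": 0, "dx": 0, "dy": 0, "dz": -0.006, "roll": 0}, {"jaw": 0, "dx": 0, "dy": 0, "dz": -0.005, "roll": 0}, {"jaw": 0, "dx": 0, "dy": 0, "dz": -0.003, "roll": 0}, {"jaw": 0, "dx": 0, "dy": 0, "dz": 0, "roll": 0}, {"jaw": 0, "dx": 0, "dy": 0, "dz": 0, "roll": 0}, {"jaw": 0, "dx": 0, "dy": 0, "dz": 0, "roll": 0}]}}

```text
t: 21.55
eef_pos: [0.6015, -0.095, 0.0578]
ee_rot: [-3.141, 0.0, -1.559]
force: [-0.4, -0.4, -1.8]
width: 0.0159
gripper_force: 30.0
```

Request:
{"op": "servo_tool", "data": {"moves": [{"jaw": 0, "dx": 0, "dy": 0, "dz": -0.0015, "roll": 0}, {"jaw": 0, "dx": 0, "dy": 0, "dz": 0, "roll": 0}, {"jaw": 1, "dx": 0, "dy": 0, "dz": 0, "roll": 0}, {"jaw": 1, "dx": 0, "dy": 0, "dz": 0, "roll": 0}, {"jaw": 1, "dx": 0, "dy": 0, "dz": 0, "roll": 0}, {"jaw": 1, "dx": 0, "dy": 0, "dz": 0, "roll": 0}, {"jaw": 1, "dx": 0, "dy": 0, "dz": 0.02, "roll": 0}, {"jaw": 1, "dx": 0, "dy": 0, "dz": 0.04, "roll": 0}, {"jaw": 1, "dx": 0, "dy": 0, "dz": 0.04, "roll": 0}, {"jaw": 1, "dx": 0, "dy": 0, "dz": 0.04, "roll": 0}]}}

```text
t: 22.8
eef_pos: [0.6012, -0.0951, 0.1974]
ee_rot: [-3.142, -0.0, -1.559]
force: [1.0, 0.3, -0.7]
width: 0.0865
gripper_force: 0.0
```

Request:
{"op": "servo_tool", "data": {"moves": [{"jaw": 1, "dx": -0.02, "dy": 0.005, "dz": 0, "roll": 2}, {"jaw": 1, "dx": -0.025, "dy": 0.005, "dz": 0, "roll": 3}, {"jaw": 1, "dx": -0.025, "dy": 0.005, "dz": 0, "roll": 3}, {"jaw": 1, "dx": -0.025, "dy": 0.005, "dz": 0, "roll": 3}, {"jaw": 1, "dx": -0.025, "dy": 0.005, "dz": 0, "roll": 3}, {"jaw": 1, "dx": -0.02, "dy": 0.005, "dz": 0, "roll": 3}, {"jaw": 1, "dx": -0.01, "dy": 0.005, "dz": 0, "roll": 3}, {"jaw": 1, "dx": 0, "dy": 0, "dz": 0, "roll": 1.3}, {"jaw": 1, "dx": 0, "dy": 0, "dz": 0, "roll": 0}, {"jaw": 1, "dx": 0, "dy": 0, "dz": 0, "roll": 0}]}}

```text
t: 24.05
eef_pos: [0.4518, -0.0601, 0.1959]
ee_rot: [3.141, -0.0, -1.188]
force: [0.4, 0.7, -0.4]
width: 0.0875
gripper_force: 0.0
```

```bash
sed -i "s/np.ones((2,2))/np.ones((3,3))/" h.py
python3 - <<'E'
from h import *
im,d=grab('top','top4'); grab('side','side4'); cass(d)
s=get_state();print(s['eef_pos'],s['ee_rot'])
E
```

```text
body [347, 212] 233 [631.9, -94.6] [42.7, 37.9] 1.2 [42.0, 47.0, 51.0]
body [347, 235] 240 [569.4, -95.1] [45.4, 37.4] 0.1 [42.0, 47.0, 50.0]
body [380, 269] 240 [479.1, -183.5] [48.2, 38.0] 24.3 [39.0, 43.0, 47.0]
body [437, 290] 532 [427.6, -335.7] [106.2, 39.7] 1.5 [38.0, 43.0, 47.0]
body [393, 291] 105 [423.0, -217.5] [43.0, 18.1] 18.9 [40.0, 43.0, 46.0]
tab [348, 223] 51 [601.3, -94.8] [14.3, 30.9] 24.1 [76.0, 78.0, 81.0]
tab [388, 281] 48 [451.7, -198.1] [15.6, 18.8] 3.0 [70.0, 74.0, 78.0]
tab [440, 291] 73 [428.5, -335.4] [13.7, 29.4] 1.1 [69.0, 75.0, 77.0]
[ 0.45161825 -0.06014926  0.19581237] [ 3.14100488e+00  4.33652741e-06 -1.18820384e+00]
```

View pics/side4.png

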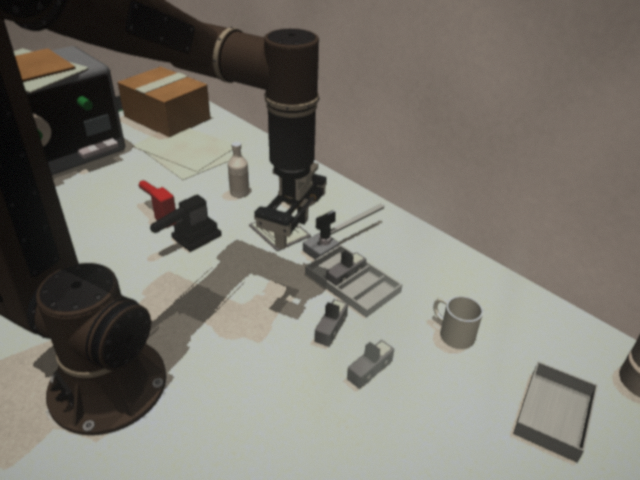

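The first cassette is seated at (345,262): body 46 mm up and tab 78 mm up, as it should be. B and C are unmoved. Picking B now.

Request:
{"op": "servo_tool", "data": {"moves": [{"jaw": 1, "dx": -0.0015, "dy": -0.03, "dz": 0, "roll": 0}, {"jaw": 1, "dx": 0, "dy": -0.04, "dz": 0, "roll": 0}, {"jaw": 1, "dx": 0, "dy": -0.04, "dz": 0, "roll": 0}, {"jaw": 1, "dx": 0, "dy": -0.025, "dz": -0.02, "roll": 0}, {"jaw": 1, "dx": 0, "dy": 0, "dz": -0.03, "roll": 0}, {"jaw": 1, "dx": 0, "dy": 0, "dz": -0.03, "roll": 0}, {"jaw": 1, "dx": 0, "dy": 0, "dz": -0.03, "roll": 0}, {"jaw": 1, "dx": 0, "dy": 0, "dz": -0.02, "roll": 0}, {"jaw": 1, "dx": 0, "dy": 0, "dz": -0.013, "roll": 0}, {"jaw": 1, "dx": 0, "dy": 0, "dz": 0, "roll": 0}]}}

```text
t: 25.4
eef_pos: [0.4494, -0.1951, 0.0523]
ee_rot: [3.14, 0.001, -1.188]
force: [-0.1, 0.7, 0.2]
width: 0.0881
gripper_force: 0.0
```

Request:
{"op": "servo_tool", "data": {"moves": [{"jaw": 0, "dx": 0, "dy": 0, "dz": 0, "roll": 0}, {"jaw": 0, "dx": 0, "dy": 0, "dz": 0, "roll": 0}, {"jaw": 0, "dx": 0, "dy": 0, "dz": 0, "roll": 0}, {"jaw": 0, "dx": 0, "dy": 0, "dz": 0, "roll": 0}, {"jaw": 0, "dx": 0, "dy": 0, "dz": 0, "roll": 0}, {"jaw": 0, "dx": 0, "dy": 0, "dz": 0, "roll": 0}, {"jaw": 0, "dx": 0, "dy": 0, "dz": 0, "roll": 0}, {"jaw": 0, "dx": 0, "dy": 0, "dz": 0, "roll": 0}, {"jaw": 0, "dx": 0, "dy": 0, "dz": 0, "roll": 0}, {"jaw": 0, "dx": 0, "dy": 0, "dz": 0, "roll": 0}]}}

```text
t: 26.65
eef_pos: [0.4499, -0.195, 0.053]
ee_rot: [-3.141, -0.0, -1.188]
force: [1.0, -0.6, 0.4]
width: 0.0159
gripper_force: 30.0
```

Request:
{"op": "servo_tool", "data": {"moves": [{"jaw": 0, "dx": 0, "dy": 0, "dz": 0.02, "roll": 0}, {"jaw": 0, "dx": 0, "dy": 0, "dz": 0.03, "roll": 0}, {"jaw": 0, "dx": 0, "dy": 0, "dz": 0.03, "roll": 0}, {"jaw": 0, "dx": 0.011, "dy": 0.004, "dz": 0, "roll": -3}, {"jaw": 0, "dx": 0.025, "dy": 0.008, "dz": 0, "roll": -4}, {"jaw": 0, "dx": 0.03, "dy": 0.01, "dz": 0, "roll": -4}, {"jaw": 0, "dx": 0.03, "dy": 0.01, "dz": 0, "roll": -4}, {"jaw": 0, "dx": 0.03, "dy": 0.01, "dz": 0, "roll": -4}, {"jaw": 0, "dx": 0.02, "dy": 0.005, "dz": 0, "roll": -2.3}, {"jaw": 0, "dx": 0.005, "dy": 0.001, "dz": 0, "roll": 0}]}}

```text
t: 27.9
eef_pos: [0.6012, -0.1466, 0.1321]
ee_rot: [3.14, 0.0, -1.559]
force: [0.1, 0.3, -2.5]
width: 0.016
gripper_force: 30.0
```

Request:
{"op": "servo_tool", "data": {"moves": [{"jaw": 0, "dx": 0, "dy": 0, "dz": 0, "roll": 0}, {"jaw": 0, "dx": 0, "dy": 0, "dz": 0, "roll": 0}, {"jaw": 0, "dx": 0, "dy": 0, "dz": 0, "roll": 0}, {"jaw": 0, "dx": 0, "dy": 0, "dz": -0.005, "roll": 0}, {"jaw": 0, "dx": 0, "dy": 0, "dz": -0.015, "roll": 0}, {"jaw": 0, "dx": 0, "dy": 0, "dz": -0.01, "roll": 0}, {"jaw": 0, "dx": 0, "dy": 0, "dz": 0, "roll": 0}, {"jaw": 0, "dx": 0, "dy": 0, "dz": 0, "roll": 0}, {"jaw": 0, "dx": 0, "dy": 0, "dz": 0, "roll": 0}, {"jaw": 0, "dx": 0, "dy": 0, "dz": 0, "roll": 0}]}}

```text
t: 29.15
eef_pos: [0.601, -0.147, 0.1034]
ee_rot: [-3.141, -0.0, -1.559]
force: [-0.8, 0.4, -1.5]
width: 0.0156
gripper_force: 30.0
```

Request:
{"op": "servo_tool", "data": {"moves": [{"jaw": 0, "dx": 0, "dy": 0, "dz": -0.015, "roll": 0}, {"jaw": 0, "dx": 0, "dy": 0, "dz": -0.01, "roll": 0}, {"jaw": 0, "dx": 0, "dy": 0, "dz": -0.008, "roll": 0}, {"jaw": 0, "dx": 0, "dy": 0, "dz": -0.006, "roll": 0}, {"jaw": 0, "dx": 0, "dy": 0, "dz": -0.004, "roll": 0}, {"jaw": 0, "dx": 0, "dy": 0, "dz": -0.003, "roll": 0}, {"jaw": 0, "dx": 0, "dy": 0, "dz": 0, "roll": 0}, {"jaw": 0, "dx": 0, "dy": 0, "dz": 0, "roll": 0}, {"jaw": 0, "dx": 0, "dy": 0, "dz": 0, "roll": 0}, {"jaw": 0, "dx": 0, "dy": 0, "dz": 0, "roll": 0}]}}

```text
t: 30.4
eef_pos: [0.6008, -0.1471, 0.0571]
ee_rot: [-3.141, 0.0, -1.559]
force: [0.5, 0.2, -1.3]
width: 0.016
gripper_force: 30.0
```

Release, rise, and go to the viewing pose.

Request:
{"op": "servo_tool", "data": {"moves": [{"jaw": 0, "dx": 0, "dy": 0, "dz": -0.001, "roll": 0}, {"jaw": 0, "dx": 0, "dy": 0, "dz": 0, "roll": 0}, {"jaw": 1, "dx": 0, "dy": 0, "dz": 0, "roll": 0}, {"jaw": 1, "dx": 0, "dy": 0, "dz": 0, "roll": 0}, {"jaw": 1, "dx": 0, "dy": 0, "dz": 0, "roll": 0}, {"jaw": 1, "dx": 0, "dy": 0, "dz": 0, "roll": 0}, {"jaw": 1, "dx": 0, "dy": 0, "dz": 0.02, "roll": 0}, {"jaw": 1, "dx": 0, "dy": 0, "dz": 0.04, "roll": 0}, {"jaw": 1, "dx": 0, "dy": 0, "dz": 0.04, "roll": 0}, {"jaw": 1, "dx": 0, "dy": 0, "dz": 0.04, "roll": 0}]}}

```text
t: 31.65
eef_pos: [0.6006, -0.147, 0.1973]
ee_rot: [3.141, 0.0, -1.559]
force: [0.4, 0.1, 0.1]
width: 0.0861
gripper_force: 0.0
```

Request:
{"op": "servo_tool", "data": {"moves": [{"jaw": 1, "dx": -0.02, "dy": 0.005, "dz": 0, "roll": 0}, {"jaw": 1, "dx": -0.025, "dy": 0.01, "dz": 0, "roll": 0}, {"jaw": 1, "dx": -0.025, "dy": 0.01, "dz": 0, "roll": 0}, {"jaw": 1, "dx": -0.025, "dy": 0.01, "dz": 0, "roll": 0}, {"jaw": 1, "dx": -0.025, "dy": 0.01, "dz": 0, "roll": 0}, {"jaw": 1, "dx": -0.02, "dy": 0.01, "dz": 0, "roll": 0}, {"jaw": 1, "dx": -0.01, "dy": 0.005, "dz": 0, "roll": 0}, {"jaw": 1, "dx": 0, "dy": 0, "dz": 0, "roll": 0}, {"jaw": 1, "dx": 0, "dy": 0, "dz": 0, "roll": 0}, {"jaw": 1, "dx": 0, "dy": 0, "dz": 0, "roll": 0}]}}

```text
t: 32.9
eef_pos: [0.4513, -0.0872, 0.1959]
ee_rot: [3.141, -0.0, -1.56]
force: [0.6, -0.0, 0.5]
width: 0.088
gripper_force: 0.0
```

Run:
```python
from h import *
im,d=grab('top','top5'); cass(d)
s=get_state();print(s['eef_pos'],s['ee_rot'])
```

```text
body [347, 212] 232 [631.8, -94.8] [43.1, 37.5] 0.4 [42.0, 47.0, 50.0]
body [367, 212] 255 [631.3, -147.9] [46.0, 38.1] 0.6 [43.0, 47.0, 51.0]
body [347, 234] 202 [574.7, -95.1] [34.8, 37.2] 0.1 [43.0, 47.0, 50.0]
body [367, 235] 206 [568.8, -148.1] [42.6, 38.1] 0.5 [43.0, 47.0, 50.0]
body [437, 290] 529 [427.4, -335.6] [106.2, 40.8] 0.6 [38.0, 43.0, 47.0]
tab [446, 206] 59 [649.3, -350.5] [33.3, 10.4] 83.5 [64.0, 77.0, 81.0]
tab [348, 224] 54 [600.0, -94.8] [16.0, 25.7] 0.6 [75.0, 78.0, 81.0]
tab [368, 224] 66 [599.4, -147.7] [28.9, 13.2] 89.8 [76.0, 78.0, 82.0]
tab [440, 290] 77 [428.8, -335.6] [13.3, 30.4] 2.1 [67.0, 75.0, 78.0]
[ 0.45121192 -0.08724247  0.19581423] [ 3.14105527e+00 -2.31940546e-04 -1.55968364e+00]
```

Request:
{"op": "servo_tool", "data": {"moves": [{"jaw": 1, "dx": -0.0025, "dy": -0.0285, "dz": 0, "roll": 0}, {"jaw": 1, "dx": -0.004, "dy": -0.04, "dz": 0, "roll": 0}, {"jaw": 1, "dx": -0.004, "dy": -0.04, "dz": 0, "roll": 0}, {"jaw": 1, "dx": -0.004, "dy": -0.04, "dz": 0, "roll": 0}, {"jaw": 1, "dx": -0.004, "dy": -0.04, "dz": 0, "roll": 0}, {"jaw": 1, "dx": -0.002, "dy": -0.035, "dz": 0, "roll": 0}, {"jaw": 1, "dx": -0.002, "dy": -0.02, "dz": 0, "roll": 0}, {"jaw": 1, "dx": 0, "dy": -0.005, "dz": 0, "roll": 0}, {"jaw": 1, "dx": 0, "dy": 0, "dz": -0.02, "roll": 0}, {"jaw": 1, "dx": 0, "dy": 0, "dz": -0.03, "roll": 0}]}}

```text
t: 34.2
eef_pos: [0.4291, -0.3356, 0.1462]
ee_rot: [-3.14, -0.001, -1.559]
force: [-0.1, 0.4, 0.2]
width: 0.0876
gripper_force: 0.0
```

Run:
```python
from h import *
s=get_state();print(s['eef_pos'],s['ee_rot'])
im,d=grab('side','side6'); P=pts('side',d)
c=proj('side',[.4285,-.3356,.074]);print(c); u,v=c.astype(int)
Z=P[...,2]; m=np.zeros(d.shape,bool); m[v-15:v+35,u-35:u+35]=1
print(rect(P,m&(d>0)&(Z>.055)&(Z<.085),20))
```

```text
[ 0.42911169 -0.33561464  0.1461711 ] [-3.13964118e+00 -7.24108841e-04 -1.55937112e+00]
[371.8688193 347.0179085]
[([372, 350], 182, [429.1, -336.8], [19.8, 30.8], 2.6, [58.0, 73.0, 78.0])]
```

Both views agree on the tab. Going down to grip it.

Request:
{"op": "servo_tool", "data": {"moves": [{"jaw": 1, "dx": 0, "dy": 0, "dz": -0.03, "roll": 0}, {"jaw": 1, "dx": 0, "dy": 0, "dz": -0.03, "roll": 0}, {"jaw": 1, "dx": 0, "dy": 0, "dz": -0.022, "roll": 0}, {"jaw": 1, "dx": 0, "dy": 0, "dz": -0.012, "roll": 0}, {"jaw": 1, "dx": 0, "dy": 0, "dz": 0, "roll": 0}, {"jaw": 0, "dx": 0, "dy": 0, "dz": 0, "roll": 0}, {"jaw": 0, "dx": 0, "dy": 0, "dz": 0, "roll": 0}, {"jaw": 0, "dx": 0, "dy": 0, "dz": 0, "roll": 0}, {"jaw": 0, "dx": 0, "dy": 0, "dz": 0, "roll": 0}, {"jaw": 0, "dx": 0, "dy": 0, "dz": 0, "roll": 0}]}}

```text
t: 35.5
eef_pos: [0.4284, -0.3356, 0.0522]
ee_rot: [-3.141, -0.0, -1.559]
force: [0.5, -0.3, 1.0]
width: 0.0432
gripper_force: 0.0
```

Request:
{"op": "servo_tool", "data": {"moves": [{"jaw": 0, "dx": 0, "dy": 0, "dz": 0, "roll": 0}, {"jaw": 0, "dx": 0, "dy": 0, "dz": 0, "roll": 0}, {"jaw": 0, "dx": 0, "dy": 0, "dz": 0, "roll": 0}, {"jaw": 0, "dx": 0, "dy": 0, "dz": 0, "roll": 0}, {"jaw": 0, "dx": 0, "dy": 0, "dz": 0.02, "roll": 0}, {"jaw": 0, "dx": 0, "dy": 0, "dz": 0.03, "roll": 0}, {"jaw": 0, "dx": 0, "dy": 0, "dz": 0.03, "roll": 0}, {"jaw": 0, "dx": 0, "dy": 0, "dz": 0, "roll": 0}, {"jaw": 0, "dx": 0, "dy": 0, "dz": 0, "roll": 0}, {"jaw": 0, "dx": 0, "dy": 0, "dz": 0, "roll": 0}]}}

```text
t: 36.75
eef_pos: [0.4275, -0.3352, 0.1308]
ee_rot: [3.139, 0.001, -1.56]
force: [-0.2, -0.5, -1.2]
width: 0.0159
gripper_force: 30.0
```

Request:
{"op": "servo_tool", "data": {"moves": [{"jaw": 0, "dx": 0.013, "dy": 0.011, "dz": 0, "roll": 0}, {"jaw": 0, "dx": 0.025, "dy": 0.02, "dz": 0, "roll": 0}, {"jaw": 0, "dx": 0.03, "dy": 0.024, "dz": 0, "roll": 0}, {"jaw": 0, "dx": 0.03, "dy": 0.024, "dz": 0, "roll": 0}, {"jaw": 0, "dx": 0.03, "dy": 0.024, "dz": 0, "roll": 0}, {"jaw": 0, "dx": 0.025, "dy": 0.018, "dz": 0, "roll": 0}, {"jaw": 0, "dx": 0.015, "dy": 0.011, "dz": 0, "roll": 0}, {"jaw": 0, "dx": 0.005, "dy": 0.004, "dz": 0, "roll": 0}, {"jaw": 0, "dx": 0, "dy": 0, "dz": 0, "roll": 0}, {"jaw": 0, "dx": 0, "dy": 0, "dz": 0, "roll": 0}]}}

```text
t: 38.0
eef_pos: [0.6005, -0.2001, 0.1321]
ee_rot: [3.141, 0.0, -1.56]
force: [0.5, -0.8, -0.8]
width: 0.0158
gripper_force: 30.0
```

Request:
{"op": "servo_tool", "data": {"moves": [{"jaw": 0, "dx": 0, "dy": 0, "dz": 0, "roll": 0}, {"jaw": 0, "dx": 0, "dy": 0, "dz": 0, "roll": 0}, {"jaw": 0, "dx": 0, "dy": 0, "dz": 0, "roll": 0}, {"jaw": 0, "dx": 0, "dy": 0, "dz": -0.005, "roll": 0}, {"jaw": 0, "dx": 0, "dy": 0, "dz": -0.015, "roll": 0}, {"jaw": 0, "dx": 0, "dy": 0, "dz": -0.01, "roll": 0}, {"jaw": 0, "dx": 0, "dy": 0, "dz": 0, "roll": 0}, {"jaw": 0, "dx": 0, "dy": 0, "dz": 0, "roll": 0}, {"jaw": 0, "dx": 0, "dy": 0, "dz": 0, "roll": 0}, {"jaw": 0, "dx": 0, "dy": 0, "dz": 0, "roll": 0}]}}

```text
t: 39.25
eef_pos: [0.6015, -0.1996, 0.1024]
ee_rot: [-3.141, -0.0, -1.559]
force: [-0.1, 0.1, -2.2]
width: 0.0157
gripper_force: 30.0
```

Request:
{"op": "servo_tool", "data": {"moves": [{"jaw": 0, "dx": 0, "dy": 0, "dz": -0.015, "roll": 0}, {"jaw": 0, "dx": 0, "dy": 0, "dz": -0.01, "roll": 0}, {"jaw": 0, "dx": 0, "dy": 0, "dz": -0.008, "roll": 0}, {"jaw": 0, "dx": 0, "dy": 0, "dz": -0.006, "roll": 0}, {"jaw": 0, "dx": 0, "dy": 0, "dz": -0.004, "roll": 0}, {"jaw": 0, "dx": 0, "dy": 0, "dz": -0.002, "roll": 0}, {"jaw": 0, "dx": 0, "dy": 0, "dz": 0, "roll": 0}, {"jaw": 0, "dx": 0, "dy": 0, "dz": 0, "roll": 0}, {"jaw": 0, "dx": 0, "dy": 0, "dz": 0, "roll": 0}, {"jaw": 0, "dx": 0, "dy": 0, "dz": 0, "roll": 0}]}}

```text
t: 40.5
eef_pos: [0.6014, -0.1996, 0.0572]
ee_rot: [-3.141, -0.0, -1.559]
force: [0.0, -0.2, -2.5]
width: 0.016
gripper_force: 30.0
```

Request:
{"op": "servo_tool", "data": {"moves": [{"jaw": 0, "dx": 0, "dy": 0, "dz": -0.001, "roll": 0}, {"jaw": 0, "dx": 0, "dy": 0, "dz": 0, "roll": 0}, {"jaw": 1, "dx": 0, "dy": 0, "dz": 0, "roll": 0}, {"jaw": 1, "dx": 0, "dy": 0, "dz": 0, "roll": 0}, {"jaw": 1, "dx": 0, "dy": 0, "dz": 0, "roll": 0}, {"jaw": 1, "dx": 0, "dy": 0, "dz": 0, "roll": 0}, {"jaw": 1, "dx": 0, "dy": 0, "dz": 0.02, "roll": 0}, {"jaw": 1, "dx": 0, "dy": 0, "dz": 0.04, "roll": 0}, {"jaw": 1, "dx": 0, "dy": 0, "dz": 0.04, "roll": 0}, {"jaw": 1, "dx": 0, "dy": 0, "dz": 0.04, "roll": 0}]}}

```text
t: 41.75
eef_pos: [0.6012, -0.1995, 0.1974]
ee_rot: [-3.142, -0.0, -1.559]
force: [0.2, -0.0, -0.3]
width: 0.086
gripper_force: 0.0
```

Request:
{"op": "servo_tool", "data": {"moves": [{"jaw": 1, "dx": -0.02, "dy": 0.01, "dz": 0, "roll": 0}, {"jaw": 1, "dx": -0.025, "dy": 0.015, "dz": 0, "roll": 0}, {"jaw": 1, "dx": -0.025, "dy": 0.02, "dz": 0, "roll": 0}, {"jaw": 1, "dx": -0.025, "dy": 0.02, "dz": 0, "roll": 0}, {"jaw": 1, "dx": -0.025, "dy": 0.02, "dz": 0, "roll": 0}, {"jaw": 1, "dx": -0.02, "dy": 0.02, "dz": 0, "roll": 0}, {"jaw": 1, "dx": -0.01, "dy": 0.015, "dz": 0, "roll": 0}, {"jaw": 1, "dx": 0, "dy": 0, "dz": 0, "roll": 0}, {"jaw": 1, "dx": 0, "dy": 0, "dz": 0, "roll": 0}, {"jaw": 1, "dx": 0, "dy": 0, "dz": 0, "roll": 0}]}}

```text
t: 43.0
eef_pos: [0.4516, -0.0799, 0.1959]
ee_rot: [3.141, -0.0, -1.56]
force: [-0.8, -0.0, 0.8]
width: 0.0877
gripper_force: 0.0
```

Run:
```python
from h import *
im,d=grab('top','top7'); cass(d); grab('side','side7')
s=get_state();print(s['eef_pos'],s['ee_rot'])
P=pts('top',d);Z=P[...,2];v,u=np.indices(d.shape)
print(rect(P,(u>285)&(u<325)&(v>180)&(v<225)&(Z>.113)&(Z<.13),20))
```

```text
body [348, 211] 248 [634.5, -97.3] [43.3, 37.5] 0.6 [42.0, 47.0, 51.0]
body [367, 212] 249 [631.0, -147.8] [46.1, 37.8] 0.5 [44.0, 47.0, 50.0]
body [386, 212] 227 [633.2, -198.8] [43.5, 37.1] 0.6 [42.0, 47.0, 50.0]
body [348, 233] 213 [576.0, -97.7] [37.4, 37.6] 0.2 [43.0, 47.0, 50.0]
body [368, 235] 218 [567.5, -148.1] [45.2, 37.5] 0.1 [44.0, 47.0, 50.0]
body [387, 236] 269 [568.0, -201.2] [45.2, 40.4] 0.6 [42.0, 46.0, 50.0]
tab [444, 206] 42 [649.0, -345.6] [23.4, 8.9] 86.2 [66.0, 74.0, 79.0]
tab [369, 223] 65 [599.4, -147.7] [13.2, 28.9] 1.4 [76.0, 79.0, 81.0]
tab [389, 223] 69 [599.2, -199.9] [28.6, 15.0] 89.7 [73.0, 78.0, 81.0]
[ 0.45151248 -0.07993586  0.19584787] [ 3.14110149e+00 -1.80695533e-04 -1.56001051e+00]
[([305, 208], 137, [633.1, 16.8], [13.9, 59.7], 86.3, [118.0, 122.0, 126.0])]
```

View pics/side7.png

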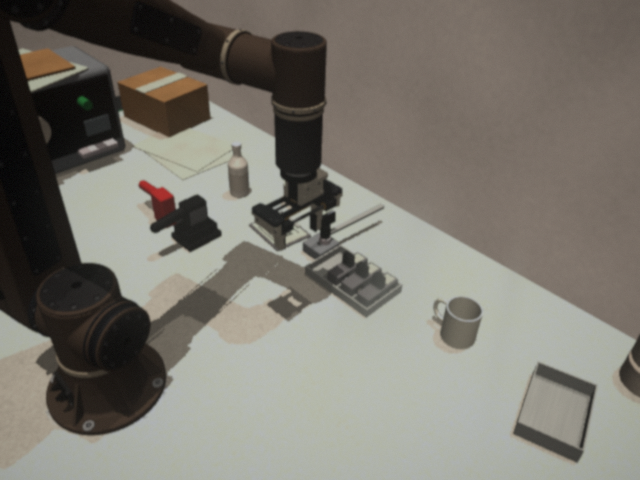

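All three cassettes sit in the magazine (about (345,262), (362,272) and (385,285)), each with its body 46 mm up, and no other cassette is left on the table. The knob is released. Next I close the clamp.

Request:
{"op": "servo_tool", "data": {"moves": [{"jaw": 1, "dx": 0.012, "dy": 0.007, "dz": 0, "roll": 8.9}, {"jaw": 1, "dx": 0.02, "dy": 0.01, "dz": 0, "roll": 9}, {"jaw": 1, "dx": 0.02, "dy": 0.01, "dz": 0, "roll": 9}, {"jaw": 1, "dx": 0.02, "dy": 0.01, "dz": 0, "roll": 9}, {"jaw": 1, "dx": 0.02, "dy": 0.01, "dz": 0, "roll": 9}, {"jaw": 1, "dx": 0.02, "dy": 0.01, "dz": 0, "roll": 9}, {"jaw": 1, "dx": 0.02, "dy": 0.01, "dz": 0, "roll": 9}, {"jaw": 1, "dx": 0.02, "dy": 0.01, "dz": 0, "roll": 9}, {"jaw": 1, "dx": 0.02, "dy": 0.01, "dz": 0, "roll": 9}, {"jaw": 1, "dx": 0.01, "dy": 0.01, "dz": 0, "roll": 5}]}}

```text
t: 44.35
eef_pos: [0.6343, 0.0173, 0.1952]
ee_rot: [3.141, 0.001, -0.057]
force: [-0.5, 0.5, -0.6]
width: 0.0878
gripper_force: 0.0
```

Request:
{"op": "servo_tool", "data": {"moves": [{"jaw": 1, "dx": 0, "dy": 0, "dz": 0, "roll": 0}, {"jaw": 1, "dx": 0, "dy": 0, "dz": 0, "roll": 0}, {"jaw": 1, "dx": 0, "dy": 0, "dz": 0, "roll": 0}, {"jaw": 1, "dx": 0, "dy": 0, "dz": 0, "roll": 0}, {"jaw": 1, "dx": 0, "dy": 0, "dz": 0, "roll": 0}, {"jaw": 1, "dx": 0, "dy": 0, "dz": 0, "roll": 0}, {"jaw": 1, "dx": 0, "dy": 0, "dz": -0.02, "roll": 0}, {"jaw": 1, "dx": 0, "dy": 0, "dz": -0.02, "roll": 0}, {"jaw": 1, "dx": 0, "dy": 0, "dz": 0, "roll": 0}, {"jaw": 1, "dx": 0, "dy": 0, "dz": 0, "roll": 0}]}}

```text
t: 45.6
eef_pos: [0.6338, 0.0175, 0.1569]
ee_rot: [3.142, -0.001, -0.06]
force: [0.3, -0.2, 0.3]
width: 0.0878
gripper_force: 0.0
```

Request:
{"op": "servo_tool", "data": {"moves": [{"jaw": 1, "dx": 0, "dy": -0.001, "dz": -0.02, "roll": 0}, {"jaw": 1, "dx": 0, "dy": 0, "dz": -0.025, "roll": 0}, {"jaw": 1, "dx": 0, "dy": 0, "dz": -0.018, "roll": 0}, {"jaw": 1, "dx": 0, "dy": 0, "dz": 0, "roll": 0}, {"jaw": 0, "dx": 0, "dy": 0, "dz": 0, "roll": 0}, {"jaw": 0, "dx": 0, "dy": 0, "dz": 0, "roll": 0}, {"jaw": 0, "dx": 0, "dy": 0, "dz": 0, "roll": 0}, {"jaw": 0, "dx": 0, "dy": 0, "dz": 0, "roll": 0}, {"jaw": 0, "dx": 0, "dy": 0, "dz": 0, "roll": 0}, {"jaw": 0, "dx": 0, "dy": 0, "dz": 0, "roll": 0}]}}

```text
t: 46.85
eef_pos: [0.6333, 0.0165, 0.0931]
ee_rot: [-3.142, -0.0, -0.06]
force: [-0.3, -1.3, -0.1]
width: 0.0331
gripper_force: 0.0
```

Request:
{"op": "servo_tool", "data": {"moves": [{"jaw": 0, "dx": 0, "dy": 0, "dz": 0, "roll": 0}, {"jaw": 0, "dx": 0, "dy": 0, "dz": 0, "roll": 0}, {"jaw": 0, "dx": 0, "dy": 0, "dz": 0, "roll": -4}, {"jaw": 0, "dx": 0, "dy": 0, "dz": 0, "roll": -8}, {"jaw": 0, "dx": 0, "dy": 0, "dz": 0, "roll": -8}, {"jaw": 0, "dx": 0, "dy": 0, "dz": 0, "roll": -8}, {"jaw": 0, "dx": 0, "dy": 0, "dz": 0, "roll": -8}, {"jaw": 0, "dx": 0, "dy": 0, "dz": 0, "roll": -8}, {"jaw": 0, "dx": 0, "dy": 0, "dz": 0, "roll": -8}, {"jaw": 0, "dx": 0, "dy": 0, "dz": 0, "roll": -8}]}}

```text
t: 48.1
eef_pos: [0.6339, 0.0176, 0.0931]
ee_rot: [-3.14, 0.001, -1.112]
force: [0.6, 4.4, -1.2]
width: 0.0141
gripper_force: 30.0
```

Request:
{"op": "servo_tool", "data": {"moves": [{"jaw": 0, "dx": 0, "dy": 0, "dz": 0, "roll": -8}, {"jaw": 0, "dx": 0, "dy": 0, "dz": 0, "roll": -8}, {"jaw": 0, "dx": 0, "dy": 0, "dz": 0, "roll": -6}, {"jaw": 0, "dx": 0, "dy": 0, "dz": 0, "roll": -3}, {"jaw": 0, "dx": 0, "dy": 0, "dz": 0, "roll": 0}, {"jaw": 0, "dx": 0, "dy": 0, "dz": 0, "roll": 0}, {"jaw": 0, "dx": 0, "dy": 0, "dz": 0, "roll": 0}, {"jaw": 0, "dx": 0, "dy": 0, "dz": 0, "roll": 0}, {"jaw": 0, "dx": 0, "dy": 0, "dz": 0, "roll": 0}, {"jaw": 0, "dx": 0, "dy": 0, "dz": 0, "roll": 0}]}}

```text
t: 49.35
eef_pos: [0.6343, 0.0177, 0.093]
ee_rot: [-3.14, 0.001, -1.544]
force: [2.7, 4.8, -2.7]
width: 0.014
gripper_force: 30.0
```

Now release, rise, move aside and check.

Request:
{"op": "servo_tool", "data": {"moves": [{"jaw": 1, "dx": 0, "dy": 0, "dz": 0, "roll": 0}, {"jaw": 1, "dx": 0, "dy": 0, "dz": 0, "roll": 0}, {"jaw": 1, "dx": 0, "dy": 0, "dz": 0, "roll": 0}, {"jaw": 1, "dx": 0, "dy": 0, "dz": 0, "roll": 0}, {"jaw": 1, "dx": 0, "dy": 0, "dz": 0.02, "roll": 0}, {"jaw": 1, "dx": 0, "dy": 0, "dz": 0.04, "roll": 0}, {"jaw": 1, "dx": 0, "dy": 0, "dz": 0.04, "roll": 0}, {"jaw": 1, "dx": 0, "dy": 0, "dz": 0.02, "roll": 0}, {"jaw": 1, "dx": -0.02, "dy": -0.02, "dz": 0, "roll": 0}, {"jaw": 1, "dx": -0.02, "dy": -0.02, "dz": 0, "roll": 0}]}}

```text
t: 50.6
eef_pos: [0.5928, -0.0239, 0.2132]
ee_rot: [-3.141, 0.0, -1.543]
force: [0.7, 0.1, -0.6]
width: 0.0875
gripper_force: 0.0
```

Request:
{"op": "servo_tool", "data": {"moves": [{"jaw": 1, "dx": -0.03, "dy": -0.03, "dz": 0, "roll": 0}, {"jaw": 1, "dx": -0.03, "dy": -0.04, "dz": 0, "roll": 0}, {"jaw": 1, "dx": -0.03, "dy": -0.04, "dz": 0, "roll": 0}, {"jaw": 1, "dx": -0.03, "dy": -0.04, "dz": 0, "roll": 0}, {"jaw": 1, "dx": -0.02, "dy": -0.04, "dz": 0, "roll": 0}, {"jaw": 1, "dx": -0.02, "dy": -0.04, "dz": 0, "roll": 0}, {"jaw": 1, "dx": 0, "dy": -0.03, "dz": 0, "roll": 0}, {"jaw": 1, "dx": 0, "dy": -0.02, "dz": 0, "roll": 0}, {"jaw": 1, "dx": 0, "dy": 0, "dz": 0, "roll": 0}, {"jaw": 1, "dx": 0, "dy": 0, "dz": 0, "roll": 0}]}}

```text
t: 51.85
eef_pos: [0.4331, -0.3033, 0.213]
ee_rot: [3.141, 0.0, -1.544]
force: [0.1, 0.3, 0.0]
width: 0.0879
gripper_force: 0.0
```

Run:
```python
from h import *
im,d=grab('top','top8'); cass(d); grab('side','side8')
P=pts('top',d);Z=P[...,2];v,u=np.indices(d.shape)
print('knob',rect(P,(u>285)&(u<325)&(v>180)&(v<225)&(Z>.113)&(Z<.13),20))
print('scanner',rect(P,cv2.morphologyEx(((u>175)&(u<225)&(v>255)&(v<350)&(d>0)&(Z>.115)).astype(np.uint8),cv2.MORPH_OPEN,np.ones((3,3))),20))
```

```text
body [348, 205] 70 [650.7, -98.3] [34.8, 11.7] 89.6 [44.0, 47.0, 50.0]
body [387, 213] 175 [631.9, -199.0] [46.2, 36.6] 1.0 [42.0, 47.0, 51.0]
body [348, 216] 86 [619.9, -97.3] [14.1, 37.6] 0.9 [42.0, 47.0, 50.0]
body [366, 217] 97 [617.5, -147.8] [37.9, 19.4] 89.7 [43.0, 46.0, 50.0]
body [348, 234] 244 [572.2, -97.9] [45.4, 37.1] 0.9 [42.0, 47.0, 51.0]
body [367, 234] 182 [572.7, -148.2] [34.7, 37.7] 0.4 [43.0, 47.0, 50.0]
body [387, 236] 261 [568.2, -201.2] [39.6, 45.5] 89.5 [42.0, 46.0, 50.0]
tab [446, 206] 55 [649.2, -350.7] [9.1, 32.9] 0.6 [67.0, 76.0, 80.0]
tab [349, 223] 69 [601.5, -98.5] [13.4, 28.5] 0.6 [75.0, 79.0, 81.0]
tab [369, 223] 62 [599.4, -147.6] [29.0, 13.4] 89.9 [75.0, 78.0, 81.0]
tab [389, 224] 62 [600.0, -199.7] [13.2, 28.0] 0.9 [75.0, 79.0, 81.0]
knob [([304, 208], 138, [633.2, 16.8], [57.0, 14.7], 90.0, [118.0, 122.0, 126.0])]
scanner [([190, 296], 484, [409.2, 294.6], [71.2, 44.2], 0.4, [117.0, 123.0, 126.0])]
```

View pics/top8.png

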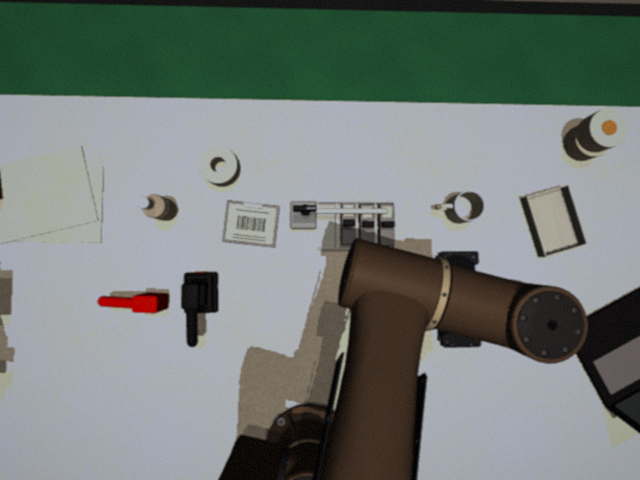

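The clamp arm lies across the cassettes ((305,208) to (388,210)) with the knob back at its locked heading. All three cassettes are seated, the scanner stands in its cradle at (200,293), and the bottle, mug and label roll haven't moved. The robot is clear of everything, so I'm handing in.

```bash
python3 -c "
from station import *
print(job_done())"
```

```text
the job is handed in; nothing more can be done
None
```

The job is handed in after about 52 s: the barcode was scanned and the scanner is back in its cradle, all three cassettes found are seated in the magazine, the clamp is locked across them, and the bottle, mug and label roll are where they were.

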